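Count off the third bay and push the box home

ROBOT

A 6-joint arm with a two-finger parallel gripper is mounted at the origin on the work surface. World frame = base frame: x ahead of the robot, y to its left, z up, the work surface at z = 0. Lengths are in mm, angles in degrees, forces in N, time in s.
With the tool pointing down it reaches from about 350 to 850 mm from the base axis. Payload 8.1 kg.
Tool frame: the origin (TCP) lies at the very end of the fingers, on their centre line; the grasp point (between the pads) lies 19 mm behind it (r.grip_depth is the distance from the TCP to the grasp point, in mm); z points along the fingers, y is the direction in which the jaws open and shut (so a half turn about z gives the same grasp; the last joint's range is limited). The gripper opens to 85 mm and grips with 20 to 120 N. Pads are 22 mm wide; open, the fingers measure 114 mm over their backs; the gripper's body (76 mm by 85 mm) begins 54 mm behind the grasp point. The pads swing forward as they close: fully open they stand 13 mm farther back than shut.
Start: joints at [-4.893, 7.471, 85.268, -0, 87.261, -4.893], TCP at [600.004, 0.022, 231.292] pointing down, gripper open.
Joint ranges: [-169.43, 169.43], [-51.17, 129.36], [1.28, 143.12], [-76.62, 256.62], [0, 156.53], [-152.29, 152.29]. Speed limits (degrees/s): [136.94, 136.94, 159.86, 180, 180, 180].

INTERFACE

Orientations are given as [roll, pitch, yaw] about the fixed x, y, z axes, in that order (R = Rz(yaw) Ry(pitch) Rx(roll)).
In Python, from bench import status, viewer, hand_in, r gives the robot as it stands.
- The arm moves only by the shell command python3 -m crank 'ROWS' [OPENING] [FORCE]. ROWS is a JSON object of lists of equal length, an entry for each row: "slide": the shift along the tool's x, y, z in m, a list of three; "twist": the turn about the tool's z in rad. A call has 1 to 8 rows; each row shifts and turns the commanded pose from where the row before left it, along the tool's axes as they then stand; what a row does not reach is not made up. A row lasts 1/10 s, in which the tool goes at most 50 mm and 8.59 degrees, less where a joint would pass 70% of its speed; a pose out of reach is approached as far as the arm can. A call with a gripper value outside its range is refused whole. OPENING is the closure, from 0 (fully open) to 1 (shut), set as the call begins (- or left out, the last holds). The fingers move at their own pace and stop on an object; FORCE is the grip in N (left out, the last holds). Time passes only in rows, so rows that do not move let the fingers close. It gives the time, the measured TCP pose, the force and the opening at its end, in the units of the state.
- status.sense(): the state, without advancing time (a new reading comes with each control period).
- viewer.snapshot(name): name is "scene" or "side" or "wrist"; returns a dict with "img" (400x640x3 uint8, red, green, blue), "fx", "fy", "cx", "cy" (pixels), "R" (3x3) and "t" (3): a world point X has camera coordinates R X + t; the wrist camera has in their place "hand_eye" (4x4, takes a point from camera to tool coordinates, whose origin is the TCP and whose axes are the flange's). Camera axes: x right, y down, z forward; pixel columns grow to the right and rows downward; lengths in mm; the calibration is good to about 2 mm. A picture is of the moment at which its call begins: read the wrist's pose just before it. There is no depth.
- hand_in(): hands the job in, once; it reports no verdict.
The state is a dict: "time": time; "joint_pos": joint angles; "qd": joint speeds; "joint_efforts": joint torques, N m; "tool_pos": TCP position; "tcp_rot": TCP orientation; "ft_force": force on the tool from outside, world axes, zero at the start; "wrist_torque": the same for the moment, N m; "finger_gap": finger opening in mm.
Only numpy, scipy, OpenCV 4.12 (cv2) and the standard library are available. Lean on these libraries where they do the work, as an engineer would, in place of code of your own. Each camera call takes 0.05 s, during which the arm holds its last target.

TASK

The blue-banded box on the loading ledge belongs in the rack's third gap from the red end, counting every gap, full or empty. First count off by running your closed fingertips along the top of the front rail from the red end, touching it at the first, second and third gap and no farther; then, by pushing only, without picking it up, slide the box along the ledge to that gap and push it fully home against the back stop, leaving everything else where it stands.

Things in the scene. Friction and masses are not known exactly. Their poses are not given: they have to be found in the camera images.
- rack: Storage rack fixed to the table: a row of six gaps, open at the front and top, between chrome wire hoop dividers. Its x axis points into the gaps (away from the robot), y along the row. Origin on the table top, mid-row, in the plane of the rail's front face. Gap middles at y = +195, +117, +39, -39, -117, -195 mm; each gap 70 mm clear, dividers 8 mm thick. Nothing on it rises above z = 81 mm.
- rail: Flat aluminium ticket rail along the front, over the mouths of all six gaps, fixed and rigid: 18 mm deep (x = 0 to 18 mm in the rack's frame), 460 mm long, 10 mm high, top 76 mm above the table; boxes up to 57 mm tall pass under it. Same origin and axes as the rack.
- ledge (a point): Middle of the loading ledge, on its top: the bare front part of the rack's plywood base board, 140 mm deep (x = -140 to 0 mm in the rack's frame), 512 mm wide, top 9 mm above the table and level with the floor of the gaps.
- stop (a point): Middle of the back stop's front face, on the gap floor: a wooden strip 22 mm high along the back of all six gaps, its front face at x = +72 mm in the rack's frame.
- end_red: Red end panel of the rack, 94 x 18 x 72 mm, fixed, standing on the base board at one end of the row (either end; see the sign of its y in the rack's frame, +239 or -239 mm). Origin at the centre of its underside. The gap next to it is the first.
- end_plain: Bare pale wood end panel of the same size, at the other end of the row.
- box: The box to put away: pale wooden box with a bright blue band crossed over it, 80 mm (x, its depth) x 56 mm (y) x 46 mm high, 0.15 to 0.31 kg, standing on the loading ledge near one end, roughly square to the rack, its x axis pointing to the gaps. Origin at the centre of its underside. Fully home, its front stands 8 mm proud of the rail's front face.
- box_walnut: Dark brown wooden box, 78 x 54 x 44 mm, loose, already home in a gap; origin at the centre of its underside. Leave it.
- box_pale: Plain pale wooden box without a band, 78 x 50 x 50 mm, loose, already home in a gap; origin at the centre of its underside. Leave it.
- box_black: Black lacquered box with a thin red seam, 78 x 52 x 38 mm, loose, already home in a gap; origin at the centre of its underside. Leave it.
- jar: Small blue ceramic lidded jar, 50 mm across, 62 mm tall, loose, standing on the loading ledge near the end away from the banded box; origin at the centre of its underside. Leave it.
- bowl: Terracotta bowl, 110 mm across, 65 mm tall, on the table to the left of the rack; origin at the centre of its underside. Leave it.
- tape: Roll of brown tape lying flat, 104 mm across, 48 mm tall, on the table to the right; origin at the centre of its underside. Leave it.
- polish: Amber bottle, 52 mm across, 130 mm tall, on the table to the right; origin at the centre of its underside. Leave it.
- brush: Dusting brush lying on the table, near right; origin at the middle of its underside. Leave it.
Things that resemble listed ones, but are neither listed nor needed, are in the scene too. What is shaped like the box but orange or purple is not meant.

How it is judged:
By the outcome, as a careful person would: the job done as asked, in the order asked, and still so for the second after the job is handed in, with the robot touching nothing.
It also fails if it takes over 64 s, if anything falls off the work surface, if the arm or the gripper's body presses on something with over 40 N, if the wrist force passes 120 N, or if a joint passes its speed limit or range.

## Working session

There is one attempt and no reset: what is moved stays moved. The work goes in short steps, Python scripts to look and compute and a shell command to move; the robot and the scene stay as the last step left them, time stands still between calls to the robot, and variables do not carry over. Pictures are saved under pics/ and viewed, and the job is handed in when it is done.

```bash
ls; mkdir -p pics; python3 - <<'E'
from bench import status, viewer, r
import cv2
s=status.sense();print(s)
for n in("scene","side","wrist"):
    d=viewer.snapshot(n);cv2.imwrite(f"pics/{n}0.png",d["img"][:,:,::-1])
    print(n,{k:v for k,v in d.items() if k!="img"})
E
```

```text
pics
{'time': 0.0, 'joint_pos': array([-4.89333432e+00,  7.51587331e+00,  8.53293940e+01, -5.50405540e-04,
        8.72613855e+01, -4.89154642e+00]), 'qd': array([-0.09615814,  0.02335471,  0.09359806, -0.0106534 ,  0.0956971 ,
        0.00338543]), 'joint_efforts': array([-1.90700346e-03, -5.69404185e+01, -5.00557995e+01, -2.19391650e-04,
        1.44415747e-02,  7.24149572e-05]), 'tool_pos': array([5.99449812e+02, 6.30551877e-02, 2.30235355e+02]), 'tcp_rot': array([-1.79893689e+02, -8.54654389e-03,  8.99982310e+01]), 'ft_force': array([-0.17134004, -0.2538714 ,  0.3070985 ]), 'wrist_torque': array([ 0.04730996,  0.00307571, -0.0107638 ]), 'finger_gap': 85.62932174089892}
scene {'fx': 382.9698590641692, 'fy': 382.9698590641692, 'cx': 326.5611389827776, 'cy': 202.2182857931736, 'R': array([[ 0.28867692,  0.95741411,  0.00488403],
       [ 0.80220242, -0.23908705, -0.54709109],
       [-0.52262502,  0.16185055, -0.83705883]]), 't': array([-156.49401505, -403.58972261, 1584.74500659])}
side {'fx': 467.76858451567267, 'fy': 467.76858451567267, 'cx': 319.1092838034528, 'cy': 202.3603810108809, 'R': array([[ 0.89185563, -0.45206068, -0.01531922],
       [-0.28983365, -0.54514576, -0.7866464 ],
       [ 0.3472607 ,  0.70601505, -0.61721371]]), 't': array([-437.28022841,  208.20751093, 1381.78312591])}
wrist {'fx': 282.7372200922137, 'fy': 282.7372200922137, 'cx': 313.72338840447185, 'cy': 198.8862099101388, 'hand_eye': array([[ 6.84247826e-04, -9.46489511e-01, -3.22733849e-01,
         8.33471464e+01],
       [ 9.99999701e-01,  7.63755092e-04, -1.19722681e-04,
         1.02237529e+00],
       [ 3.59805883e-04, -3.22733670e-01,  9.46489751e-01,
        -1.43518412e+02],
       [ 0.00000000e+00,  0.00000000e+00,  0.00000000e+00,
         1.00000000e+00]])}
```

View pics/scene0.png

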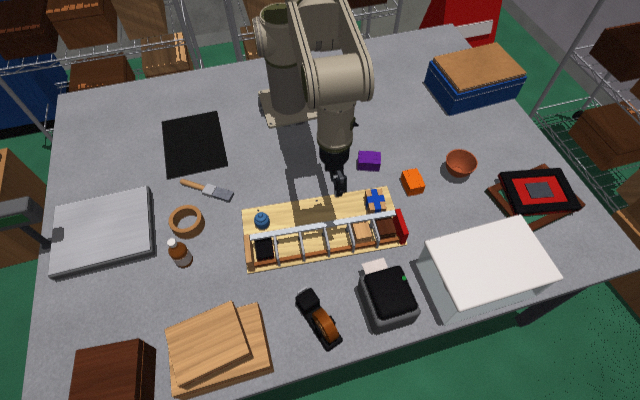

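View pics/side0.png

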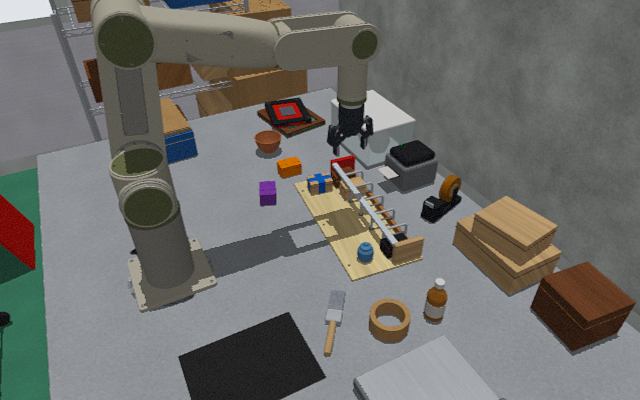

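View pics/wrist0.png

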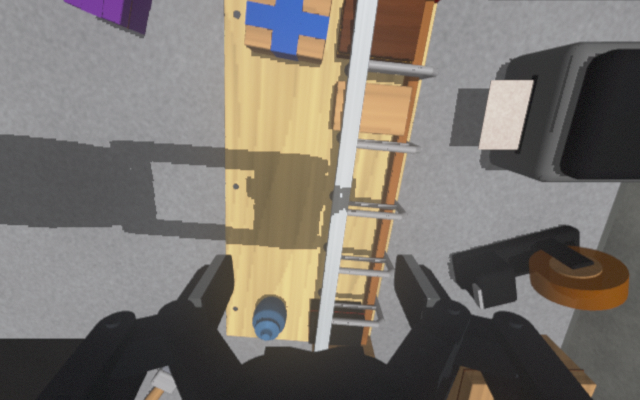

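The red end is on the robot's left (+y). The walnut box is in gap 1 and the pale box in gap 2. Gap 3 looks empty, and the blue-banded box stands on the ledge by gap 1. I'll enlarge crops to measure.

```bash
python3 - <<'E'
import cv2
i=cv2.imread("pics/wrist0.png");cv2.imwrite("pics/w_a.png",cv2.resize(i[0:230,210:460],None,fx=2.6,fy=2.6,interpolation=2)[:600])
i=cv2.imread("pics/scene0.png");cv2.imwrite("pics/s_a.png",cv2.resize(i[175:285,230:420],None,fx=4.2,fy=4.2,interpolation=2))
i=cv2.imread("pics/side0.png");cv2.imwrite("pics/d_a.png",cv2.resize(i[145:285,285:435],None,fx=4.2,fy=4.2,interpolation=2))
E
```

```text
(no output)
```

View pics/w_a.png

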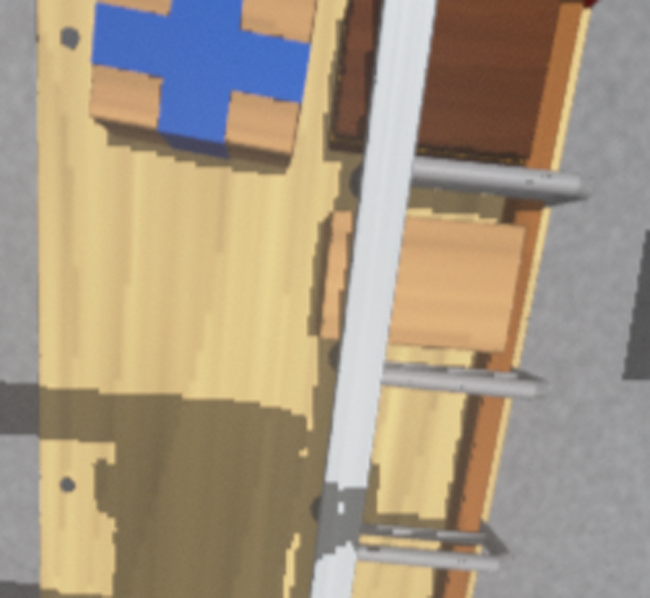

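View pics/s_a.png

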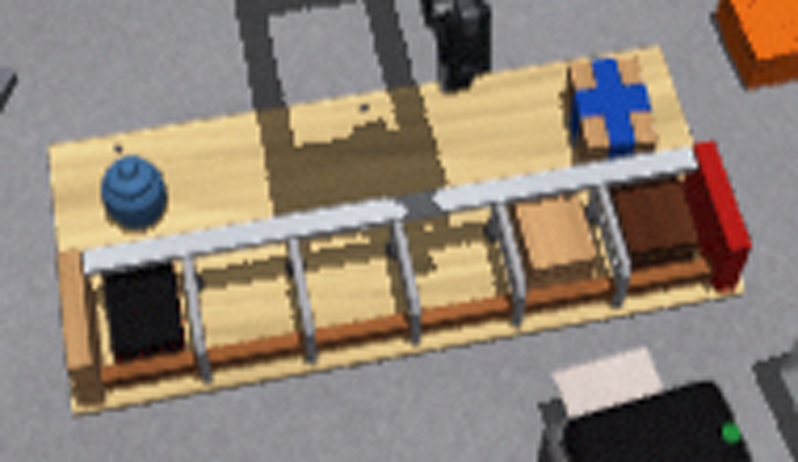

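View pics/d_a.png

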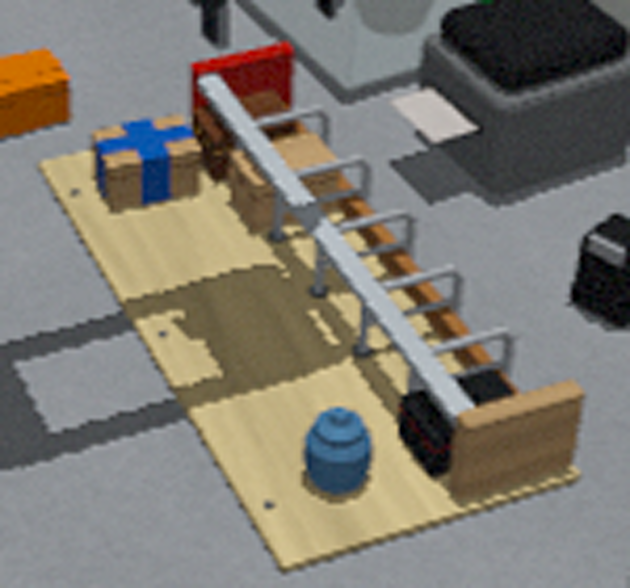

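```bash
cat > h.py <<'E'
import numpy as np, cv2
from scipy.optimize import least_squares
from scipy.spatial.transform import Rotation as Ro
from bench import status, viewer
FIX={'scene':(382.97,326.561,202.218,np.array([[0.28867692,0.95741411,0.00488403],[0.80220242,-0.23908705,-0.54709109],[-0.52262502,0.16185055,-0.83705883]]),np.array([-156.494,-403.5897,1584.745])),
'side':(467.76858,319.1093,202.3604,np.array([[0.89185563,-0.45206068,-0.01531922],[-0.28983365,-0.54514576,-0.7866464],[0.3472607,0.70601505,-0.61721371]]),np.array([-437.28023,208.20751,1381.78313]))}
HE=np.array([[6.84247826e-04,-9.46489511e-01,-3.22733849e-01,83.3471464],[9.99999701e-01,7.63755092e-04,-1.19722681e-04,1.02237529],[3.59805883e-04,-3.22733670e-01,9.46489751e-01,-143.518412]])
def wcam(pos,rot):
    Rt=Ro.from_euler('xyz',rot,degrees=True).as_matrix()
    Rc=Rt@HE[:,:3]; c=Rt@HE[:,3]+np.array(pos)
    return (282.737,313.723,198.886,Rc.T,-Rc.T@c)
def proj(cam,X):
    f,cx,cy,R,t=cam; p=R@np.asarray(X,float)+t
    return np.array([cx+f*p[0]/p[2],cy+f*p[1]/p[2]])
def back(cam,uv,z):
    f,cx,cy,R,t=cam; d=R.T@np.array([(uv[0]-cx)/f,(uv[1]-cy)/f,1]); c=-R.T@t
    return c+d*(z-c[2])/d[2]
def fitpose(obs,z0,p0):
    "obs: (cam,[x,y,z local],uv)"
    def w(p,X):
        c,s=np.cos(p[2]),np.sin(p[2]); return [p[0]+c*X[0]-s*X[1],p[1]+s*X[0]+c*X[1],z0+X[2]]
    f=lambda p:np.concatenate([proj(c,w(p,X))-uv for c,X,uv in obs])
    s=least_squares(f,p0,loss='soft_l1',x_scale=[1,1,.01]); return s.x,f(s.x).reshape(-1,2)
E
python3 - <<'E'
from h import *
S=lambda u,v:np.array([230+u/4.2,175+v/4.2]);D=lambda u,v:np.array([285+u/4.2,145+v/4.2])
sc,sd=FIX['scene'],FIX['side']
o=[(sc,(-140,-256,9),S(49,147)),(sc,(-140,256,9),S(660,46)),(sc,(0,-230,76),S(84,254)),(sc,(18,-230,76),S(88,271)),(sc,(0,230,76),S(692,150)),(sc,(18,230,76),S(696,167)),
(sd,(-140,256,9),D(38,162)),(sd,(-140,-256,9),D(287,571)),(sd,(0,230,76),D(197,82)),(sd,(18,230,76),D(213,76)),(sd,(0,-230,76),D(452,413)),(sd,(18,-230,76),D(470,408))]
for oo in (o,o[:6],o[6:]):
    p,e=fitpose(oo,0,[600,0,0]);print(p[:2],np.degrees(p[2]));print(e.round(1).tolist())
# wrist: rail front edge check
E
```

```text
[620.85070105 -34.36503112] -5.366684840365645
[[-0.6, -0.5], [-0.2, -0.4], [-0.8, -0.9], [-1.2, 0.3], [-0.3, -1.1], [0.4, -0.4], [-0.1, -1.0], [-0.9, -2.1], [0.0, -1.9], [0.8, -1.5], [0.6, -0.2], [1.8, -0.6]]
[622.89193347 -33.41054821] -5.380045119333542
[[-0.2, -0.1], [0.3, -0.0], [-0.3, -0.4], [-0.7, 0.7], [0.2, -0.6], [0.9, 0.1]]
[617.03453767 -38.56152085] -5.250970395309955
[[-0.7, -0.1], [-1.1, -0.7], [-0.5, -1.0], [0.3, -0.6], [0.5, 1.1], [1.7, 0.6]]
```

The rack yaw is about −5.3°, with its origin near (621, −34). Next I move toward the red end with the gripper shut, square up with the rack, and refine from the wrist camera.

```bash
python3 -m crank '{"slide":[[0.04,0,0],[0.04,0,0],[0.03,0,0],[0,0,0],[0,0,0]],"twist":[0.03,0.03,0.033,0,0]}' 1 40
python3 - <<'E'
from h import *
s=status.sense();print(s['time'],s['tool_pos'],s['tcp_rot'],s['finger_gap'])
d=viewer.snapshot('wrist');cv2.imwrite('pics/w1.png',d['img'][:,:,::-1])
E
```

```text
time: 0.65
tool_pos: [602.7, 110.4, 230.8]
tcp_rot: [-180.0, 0.0, 84.8]
ft_force: [0.2, -0.6, 0.5]
finger_gap: 12.2
0.65 [602.7185627  110.41379008 230.83237558] [-1.79958036e+02  3.22104821e-02  8.47878677e+01] 12.227983261144185
```

View pics/w1.png

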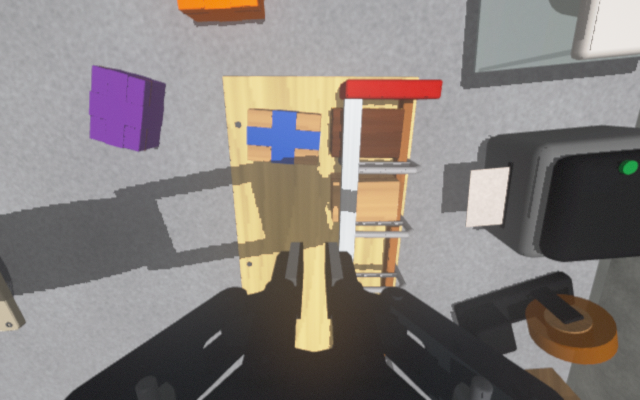

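```bash
python3 - <<'E'
import cv2
i=cv2.imread("pics/w1.png");cv2.imwrite("pics/w1a.png",cv2.resize(i[65:215,215:455],None,fx=3.3,fy=3.3,interpolation=2))
E
```

```text
(no output)
```

View pics/w1a.png

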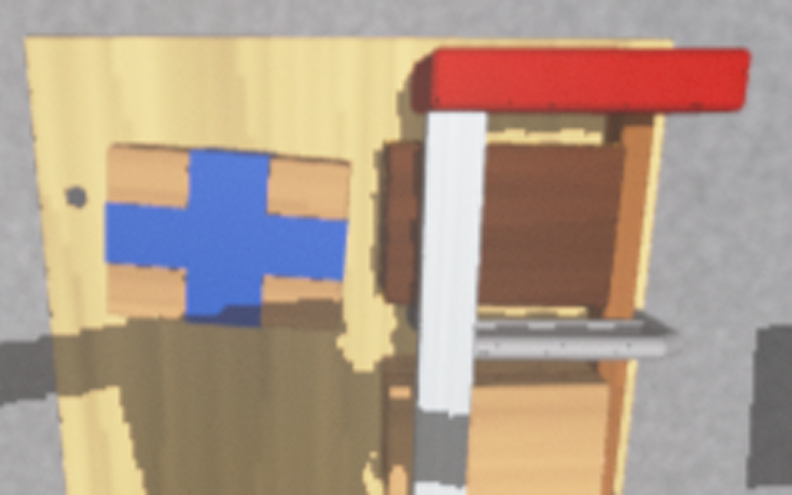

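```bash
python3 - <<'E'
from h import *
W=lambda u,v:np.array([215+u/3.3,65+v/3.3])
wc=wcam([602.72,110.41,230.83],[-179.96,.03,84.788])
S=lambda u,v:np.array([230+u/4.2,175+v/4.2]);D=lambda u,v:np.array([285+u/4.2,145+v/4.2])
sc,sd=FIX['scene'],FIX['side']
o=[(sc,(-140,-256,9),S(49,147)),(sc,(-140,256,9),S(660,46)),(sc,(0,-230,76),S(84,254)),(sc,(18,-230,76),S(88,271)),(sc,(0,230,76),S(692,150)),(sc,(18,230,76),S(696,167)),
(sd,(-140,256,9),D(38,162)),(sd,(-140,-256,9),D(287,571)),(sd,(0,230,76),D(197,82)),(sd,(18,230,76),D(213,76)),(sd,(0,-230,76),D(452,413)),(sd,(18,-230,76),D(470,408))]
w=[(wc,(-140,256,9),W(25,38)),(wc,(0,230,76),W(428,112)),(wc,(18,230,76),W(488,112))]
for oo in (w,o+w*3):
    p,e=fitpose(oo,0,[620,-34,-.09]);print(p[:2],np.degrees(p[2]));print(e.round(1).tolist())
print('rail edge', back(wc,W(428,112),76),back(wc,W(415,495),76), 'ledge',back(wc,W(25,38),9),back(wc,W(65,495),9))
b=[(wc,(-40,28,46),W(109,143)),(wc,(40,28,46),W(350,160)),(wc,(40,-28,46),W(343,326)),(wc,(-40,-28,46),W(108,315))]
q,e=fitpose(b,9,[560,160,-.09]);print(q[:2],np.degrees(q[2]),e.round(1).tolist())
c,s=np.cos(p[2]),np.sin(p[2]);d=q[:2]-p[:2];print('box in rack',[c*d[0]+s*d[1],-s*d[0]+c*d[1]])
for (c0,l) in ((sc,'scene'),(sd,'side')): print(l,proj(c0,[q[0],q[1],55]))
E
```

```text
[621.6396953  -35.32676152] -5.145865447953918
[[-0.4, -0.0], [0.2, 0.0], [0.1, 0.0]]
[621.01926264 -35.29123862] -5.292784725211025
[[-0.9, -0.3], [-0.5, -0.4], [-1.0, -0.6], [-1.4, 0.5], [-0.6, -1.0], [0.1, -0.3], [-0.0, -0.9], [-0.6, -1.9], [0.1, -1.7], [0.9, -1.4], [1.0, -0.1], [2.2, -0.5], [-0.4, -0.3], [0.2, 0.1], [0.1, 0.1], [-0.4, -0.3], [0.2, 0.1], [0.1, 0.1], [-0.4, -0.3], [0.2, 0.1], [0.1, 0.1]]
rail edge [642.07189475 193.79898861  76.        ] [630.78171885  69.89823436  76.        ] ledge [505.64023519 232.1281626    9.        ] [488.01483673  55.41713929   9.        ]
[574.88916641 159.80851839] -8.51350801360785 [[-0.6, 0.3], [0.6, -0.3], [-0.6, 0.4], [0.6, -0.4]]
box in rack [np.float64(-63.930427466664995), np.float64(190.01263486374268)]
scene [375.86211169 198.97325136]
side [319.77200411 177.34234473]
```

Box in the rack frame: (−64, 190), yawed about 3° relative to the rack. Its inner face at −24 clears the boxes standing 6 mm proud. Next, go above the rail at gap 1.

```bash
python3 -m crank '{"slide":[[0.018,0.012,0.03],[0.018,0.013,0.035],[0.016,0.012,0.04],[0,0,0.03],[0,0,0.007],[0,0,0]],"twist":[0,0,0,0,0,0]}' 1
cat >> h.py <<'E'
def rk(p,o=(621.3,-35.3),a=np.radians(-5.2)):
    d=np.array(p[:2])-o; c,s=np.cos(a),np.sin(a); return np.array([c*d[0]+s*d[1],-s*d[0]+c*d[1]]).round(1)
E
python3 - <<'E'
from h import *
s=status.sense();print(s['time'],s['tool_pos'],s['tcp_rot'],s['finger_gap'],s['ft_force'],rk(s['tool_pos']))
for n in('side','wrist'):
    d=viewer.snapshot(n);cv2.imwrite(f'pics/{n}2.png',d['img'][:,:,::-1])
i=cv2.imread("pics/side2.png");cv2.imwrite("pics/d2.png",cv2.resize(i[125:285,285:435],None,fx=3.7,fy=3.7,interpolation=2))
E
```

```text
time: 1.3
tool_pos: [643.6, 156.8, 87.8]
tcp_rot: [-179.8, 0.1, 84.6]
ft_force: [0.3, -0.5, 0.4]
finger_gap: -0.2
1.3 [643.56533687 156.84424147  87.78911278] [-1.79811300e+02  6.58633971e-02  8.46061718e+01] -0.22637662968390557 [ 0.34104056 -0.5266958   0.35410717] [  4.8 193.4]
```

View pics/d2.png

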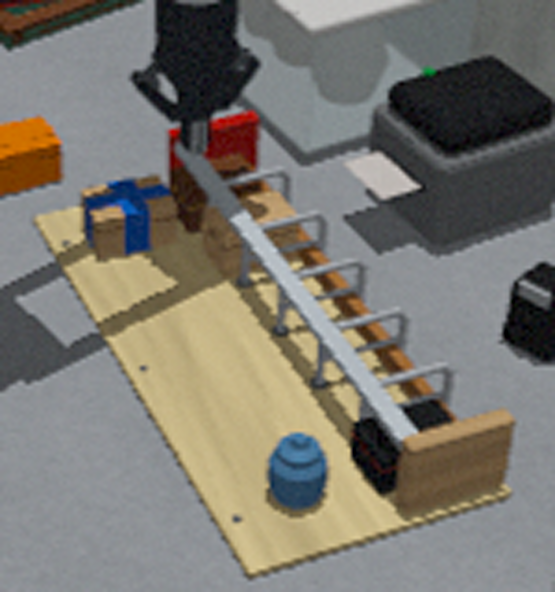

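View pics/wrist2.png

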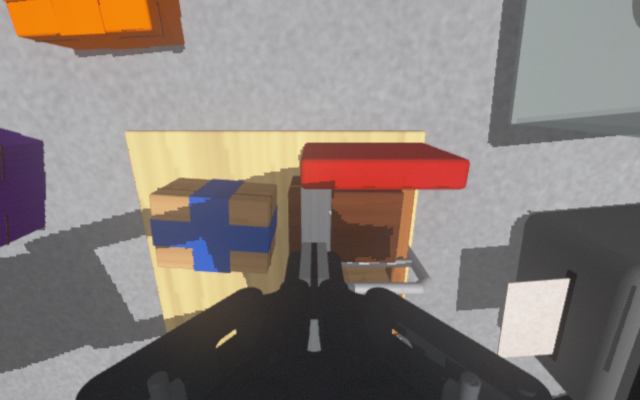

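The shut tips are over the rail in gap 1, at about (315, 245) in the wrist image. The hoops join level with the rail or below it. Descending gently.

```bash
python3 -m crank '{"slide":[[0,0,0.005],[0,0,0.003],[0,0,0.002],[0,0,0.001],[0,0,0]],"twist":[0,0,0,0,0]}' 1
python3 -m crank '{"slide":[[0,0,0.001],[0,0,0]],"twist":[0,0]}'
```

```text
time: 1.9
tool_pos: [644.5, 158.3, 78.2]
tcp_rot: [-180.0, 0.0, 84.7]
ft_force: [0.9, 0.3, 0.2]
finger_gap: 0.1
time: 2.1
tool_pos: [644.6, 158.3, 77.2]
tcp_rot: [-180.0, 0.0, 84.7]
ft_force: [0.1, -0.9, 0.5]
finger_gap: 0.3
```

```bash
python3 -m crank '{"slide":[[0,0,0.001],[0,0,0]],"twist":[0,0]}'
python3 -m crank '{"slide":[[0,0,0.001],[0,0,0]],"twist":[0,0]}'
```

```text
time: 2.3
tool_pos: [644.6, 158.3, 76.2]
tcp_rot: [-180.0, 0.0, 84.7]
ft_force: [0.6, -1.0, 0.2]
finger_gap: 0.1
time: 2.5
tool_pos: [644.8, 158.3, 76.1]
tcp_rot: [180.0, -0.0, 84.7]
ft_force: [-2.5, 0.5, 5.2]
finger_gap: -0.2
```

Contact at gap 1 with 5 N. Running along to gap 2.

```bash
python3 -m crank '{"slide":[[-0.013,0,0],[-0.013,0,0],[-0.013,0,0],[-0.013,0,0],[-0.013,0,0],[-0.013,0,0],[0,0,0],[0,0,0]],"twist":[0,0,0,0,0,0,0,0]}'
python3 -c "
from h import *
s=status.sense();print(rk(s['tool_pos']))"
```

```text
time: 3.3
tool_pos: [637.8, 77.5, 76.1]
tcp_rot: [179.9, 0.1, 84.6]
ft_force: [-0.5, -5.6, 6.4]
finger_gap: -0.1
[  6.2 113.8]
```

```bash
python3 -m crank '{"slide":[[-0.013,0,0],[-0.013,0,0],[-0.013,0,0],[-0.013,0,0],[-0.012,0,0],[-0.010,0,0],[0,0,0],[0,0,0]],"twist":[0,0,0,0,0,0,0,0]}'
python3 - <<'E'
from h import *
s=status.sense();print(rk(s['tool_pos']))
d=viewer.snapshot('side');cv2.imwrite("pics/d3.png",cv2.resize(d['img'][125:285,285:435,::-1],None,fx=3.7,fy=3.7,interpolation=2))
E
```

```text
time: 4.1
tool_pos: [630.8, 4.1, 76.1]
tcp_rot: [179.9, 0.1, 84.6]
ft_force: [-0.9, -2.9, 6.1]
finger_gap: -0.0
[ 5.9 40.1]
```

View pics/d3.png

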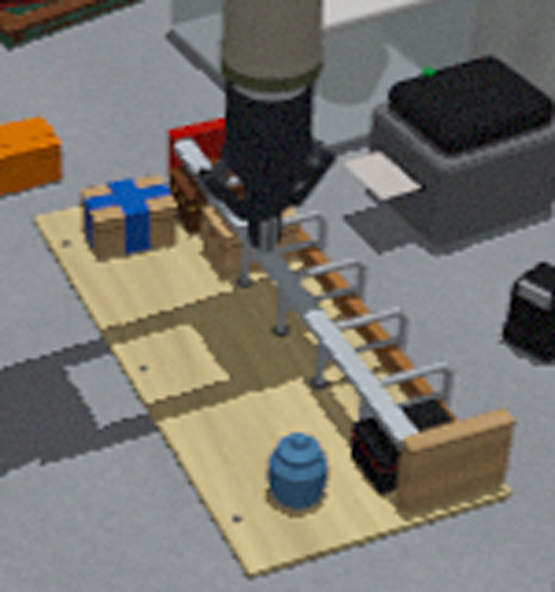

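Count done: the tips touched at gaps 1, 2 and 3, and stopped in gap 3 between the second and third hoops. Lift off and move round to the outer end of the box, opening part way to get a wide, two-point push.

```bash
python3 -m crank '{"slide":[[0,0,-0.025],[0,0,-0.03],[0,0,0]],"twist":[0,0,0]}'
python3 -m crank '{"slide":[[0.04,-0.014,0],[0.04,-0.015,0],[0.04,-0.015,0],[0.04,-0.015,0],[0.04,-0.015,0],[0,0,0],[0,0,0]],"twist":[0,0,0,0,0,0,0]}' 0.5
python3 - <<'E'
from h import *
s=status.sense();print(rk(s['tool_pos']),s['tool_pos'],s['finger_gap'])
d=viewer.snapshot('wrist');cv2.imwrite("pics/w4.png",d['img'][:,:,::-1])
E
```

```text
time: 4.45
tool_pos: [632.9, 5.1, 135.0]
tcp_rot: [179.6, 0.0, 84.6]
ft_force: [0.9, 0.3, 0.2]
finger_gap: -0.4
time: 5.15
tool_pos: [574.7, 212.7, 129.3]
tcp_rot: [-179.9, 0.1, 84.8]
ft_force: [0.1, 0.0, -0.8]
finger_gap: 43.2
[-68.9 242.7] [574.68767785 212.66645707 129.26307041] 43.21088058647572
```

View pics/w4.png

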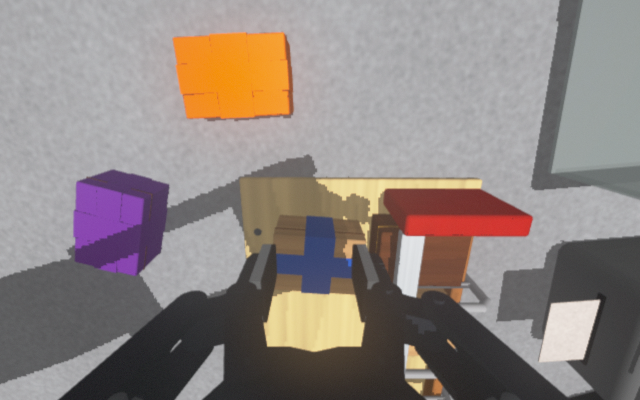

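```bash
python3 - <<'E'
from h import *
W=lambda u,v:np.array([215+u/3.3,65+v/3.3])
wc=wcam([602.72,110.41,230.83],[-179.96,.03,84.788])
print('panel top',[rk(back(wc,W(*u),81)) for u in ((435,50),(432,108),(750,50),(745,110))])
wc=wcam([574.7,212.7,129.3],[-179.9,.1,84.8])
print('tcp floor px',proj(wc,[574.7,212.7,20]),'box +y top edge', [rk(back(wc,u,55)) for u in ((279,217),(362,219))])
print('tip knuckles at z=129+50', [rk(back(wc,u,179)) for u in ((180,300),(455,300))])
E
```

```text
panel top [array([  0.8, 247. ]), array([  0.6, 231.1]), array([ 92.3, 247. ]), array([ 93.2, 230.6])]
tcp floor px [312.87567772 195.81892168] box +y top edge [array([-96.9, 235.7]), array([-27.7, 234. ])]
tip knuckles at z=129+50 [array([-121.2,  251.4]), array([-11.4, 251.7])]
```

```bash
python3 - <<'E'
from h import *
i=cv2.imread("pics/w4.png");cv2.imwrite("pics/w4a.png",cv2.resize(i[165:305,230:400],None,fx=4,fy=4,interpolation=2))
wc=wcam([574.7,212.7,129.3],[-179.9,.1,84.8])
print([rk(back(wc,u,9)) for u in ((279,217),(362,219))],[rk(back(wc,u,55)) for u in ((273,247),(365,249))])
E
```

```text
[array([-103.1,  216.6]), array([-19.3, 214.5])] [array([-103.2,  207.7]), array([-23.6, 205.9])]
```

View pics/w4a.png

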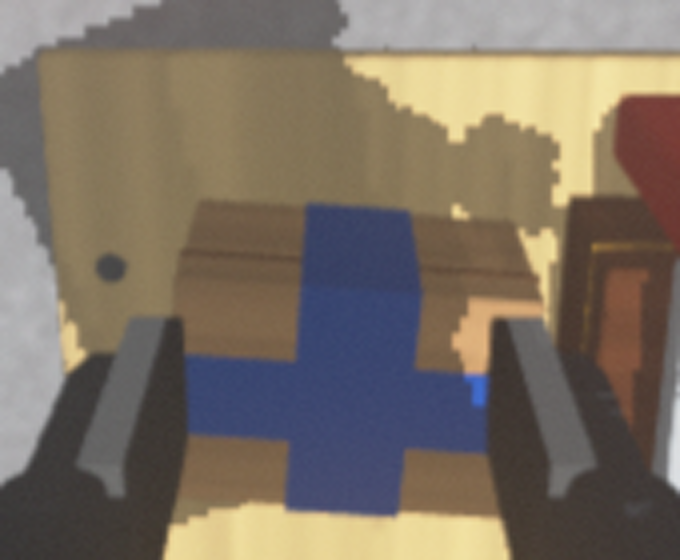

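The box's outer face is at y ≈ 216, so there is 14 mm of clearance. Descend.

```bash
python3 -m crank '{"slide":[[0,-0.002,0.03],[0,0,0.03],[0,0,0.025],[0,0,0.014],[0,0,0.006],[0,0,0]],"twist":[0,0,0,0,0,0]}'
python3 - <<'E'
from h import *
s=status.sense();print(rk(s['tool_pos']),s['ft_force'])
for n in('side','wrist'):
    d=viewer.snapshot(n);cv2.imwrite(f'pics/{n}5.png',d['img'][:,:,::-1])
i=cv2.imread("pics/side5.png");cv2.imwrite("pics/d5.png",cv2.resize(i[125:285,285:435],None,fx=3.7,fy=3.7,interpolation=2))
E
```

```text
time: 5.8
tool_pos: [573.4, 212.2, 24.8]
tcp_rot: [-179.9, 0.0, 84.6]
ft_force: [1.0, 0.1, -0.5]
finger_gap: 42.9
[-70.1 242.1] [ 1.01230947  0.09465575 -0.50415435]
```

View pics/d5.png

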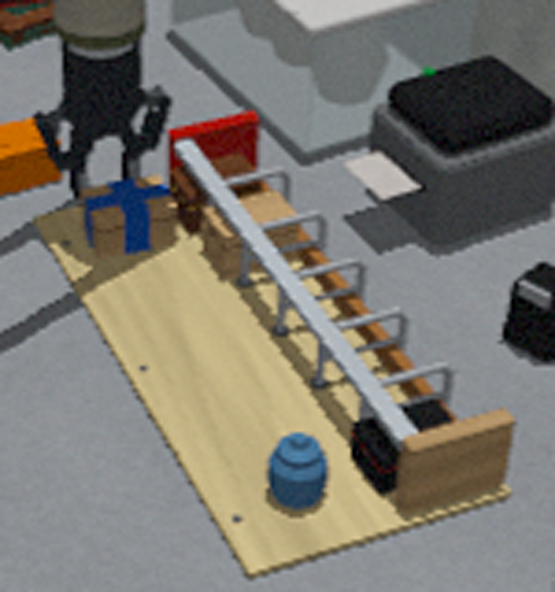

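View pics/wrist5.png

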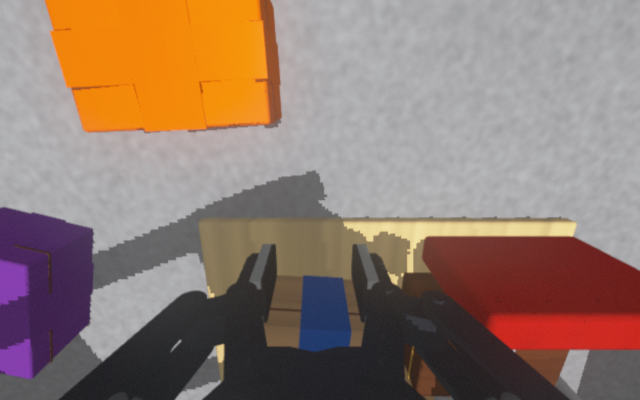

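```bash
python3 -m crank '{"slide":[[-0.006,0,0],[-0.006,0,0],[-0.006,0,0],[-0.010,0,0],[-0.012,0,0],[-0.012,0,0],[-0.010,0,0],[-0.006,0,0]],"twist":[0,0,0,0,0,0,0,0]}'
python3 - <<'E'
from h import *
s=status.sense();print(rk(s['tool_pos']),s['ft_force'])
d=viewer.snapshot('side');cv2.imwrite("pics/d6.png",cv2.resize(d['img'][125:285,285:435,::-1],None,fx=3.7,fy=3.7,interpolation=2))
E
```

```text
time: 6.7
tool_pos: [567.0, 144.1, 25.2]
tcp_rot: [-180.0, 0.0, 84.6]
ft_force: [-0.0, 1.5, 0.4]
finger_gap: 42.2
[-70.3 173.7] [-0.00387463  1.45196734  0.3979379 ]
```

View pics/d6.png

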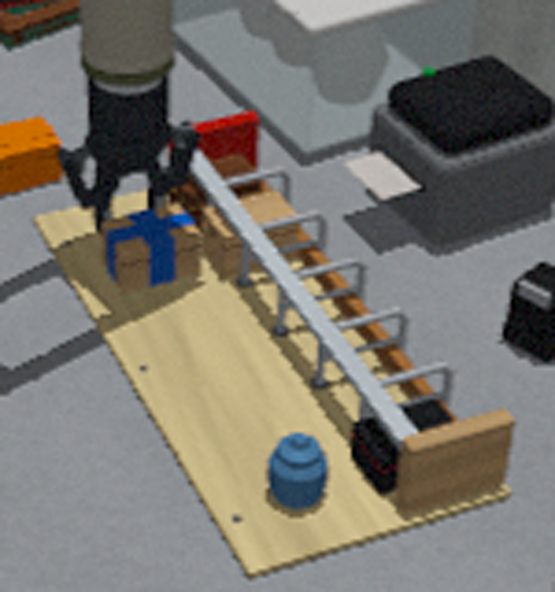

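The box slides squarely, well clear of the boxes in the gaps. Continue.

```bash
python3 -m crank '{"slide":[[-0.008,0,0],[-0.013,0,0],[-0.014,0,0],[-0.014,0,0],[-0.014,0,0],[-0.012,0,0],[-0.009,0,0],[-0.005,0,0]],"twist":[0,0,0,0,0,0,0,0]}'
python3 -m crank '{"slide":[[0,0,0],[0,0,0]],"twist":[0,0]}'
python3 - <<'E'
from h import *
s=status.sense();print(rk(s['tool_pos']),s['ft_force'])
for n in('side','scene'):
    d=viewer.snapshot(n);cv2.imwrite(f'pics/{n}7.png',d['img'][:,:,::-1])
i=cv2.imread("pics/side7.png");cv2.imwrite("pics/d7.png",cv2.resize(i[125:285,285:435],None,fx=3.7,fy=3.7,interpolation=2))
i=cv2.imread("pics/scene7.png");cv2.imwrite("pics/s7.png",cv2.resize(i[175:285,230:420],None,fx=4.2,fy=4.2,interpolation=2))
E
```

```text
time: 7.55
tool_pos: [558.7, 55.7, 25.3]
tcp_rot: [-180.0, 0.0, 84.6]
ft_force: [0.1, 0.7, -1.1]
finger_gap: 42.4
time: 7.75
tool_pos: [559.0, 56.9, 25.3]
tcp_rot: [180.0, -0.0, 84.7]
ft_force: [0.5, -0.0, -0.5]
finger_gap: 42.4
[-70.4  86.2] [ 0.4523165  -0.04505322 -0.54575213]
```

View pics/d7.png

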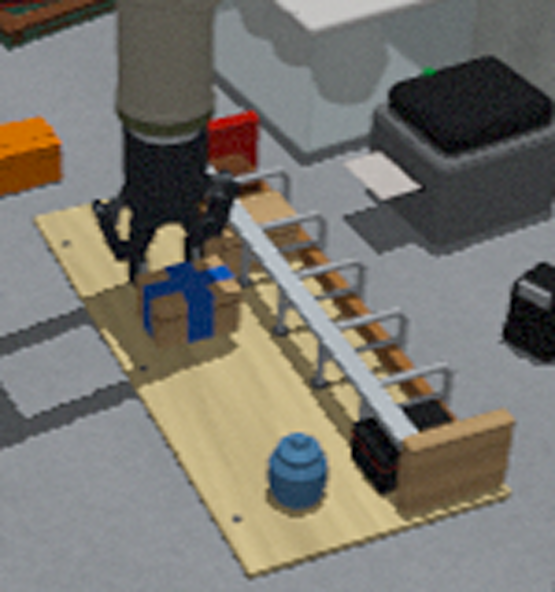

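View pics/s7.png

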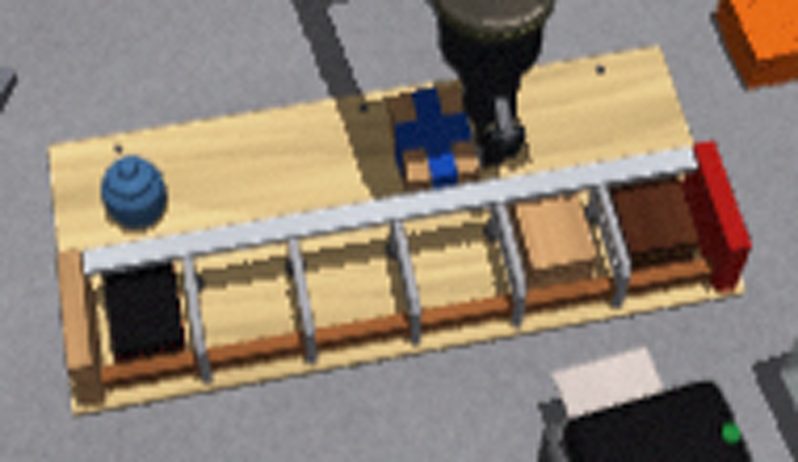

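```bash
python3 - <<'E'
import cv2
a=cv2.imread("pics/side7.png")[190:225,315:355];b=cv2.imread("pics/scene7.png")[190:225,315:355]
cv2.imwrite("pics/ab7.png",cv2.hconcat([cv2.resize(x,None,fx=10,fy=10,interpolation=2) for x in(a,b)]))
E
```

```text
(no output)
```

View pics/ab7.png

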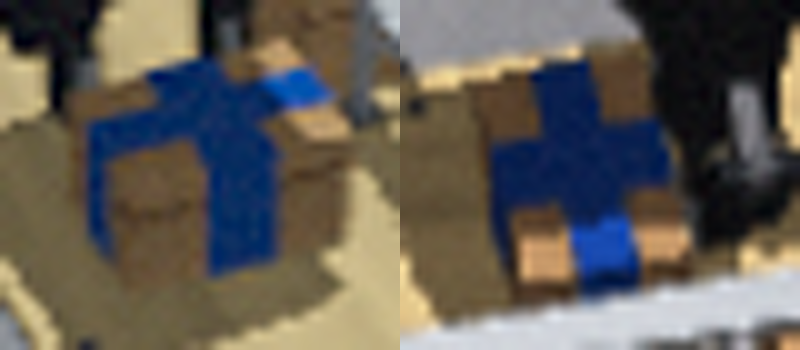

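```bash
python3 - <<'E'
from h import *
A=lambda u,v:np.array([315+u/10,190+v/10]);B=lambda u,v:np.array([315+(u-400)/10,190+v/10])
sc,sd=FIX['scene'],FIX['side']
o=[(sd,(-40,-28,46),A(106,160)),(sd,(40,-28,46),A(348,145)),(sd,(-40,28,46),A(72,95)),(sd,(40,28,46),A(282,40))]
o2=[(sc,(-40,-28,46),B(480,85)),(sc,(40,-28,46),B(519,280)),(sc,(40,28,46),B(688,258)),(sc,(-40,28,46),B(650,42))]
for oo in(o,o2,o+o2):
    p,e=fitpose(oo,9,[565,5,-.09]);print(rk(p),np.degrees(p[2]),e.round(1).tolist())
E
```

```text
[-67.6  42.5] -11.2467440549911 [[0.4, 2.4], [-0.4, -0.5], [-0.9, -1.1], [0.9, 0.2]]
[-62.9  46.5] -7.44949572775323 [[-0.0, -1.0], [0.0, 0.1], [0.3, -0.1], [-0.4, 1.1]]
[-64.8  46.4] -8.71036954374467 [[1.3, 1.8], [0.0, -1.7], [-0.7, -1.6], [0.7, -0.9], [0.1, -1.6], [-0.5, -0.5], [-0.1, -0.4], [-0.2, 0.8]]
```

The box is at y ≈ 46, so push 7 mm more, then back off and rise for a wrist view.

```bash
python3 -m crank '{"slide":[[-0.002,0,0],[-0.003,0,0],[-0.002,0,0],[0,0,0],[0,0,0]],"twist":[0,0,0,0,0]}'
python3 -c "
from h import *
s=status.sense();print(rk(s['tool_pos']))"
python3 -m crank '{"slide":[[0.008,0,0],[0.012,0,0],[0,0,-0.03],[0,0,-0.05],[0,0,-0.05],[-0.04,0,-0.04],[-0.04,0,0],[0,0,0]],"twist":[0,0,0,0,0,0,0,0]}'
python3 - <<'E'
from h import *
s=status.sense();print(rk(s['tool_pos']),s['tool_pos'],s['tcp_rot'])
d=viewer.snapshot('wrist');cv2.imwrite('pics/w8.png',d['img'][:,:,::-1])
E
```

```text
time: 8.35
tool_pos: [558.2, 49.7, 25.3]
tcp_rot: [-180.0, 0.0, 84.7]
ft_force: [-0.2, -0.5, -0.3]
finger_gap: 42.8
[-70.6  78.9]
time: 9.15
tool_pos: [554.1, -8.1, 192.9]
tcp_rot: [179.8, 0.1, 84.5]
ft_force: [0.6, 0.2, -0.3]
finger_gap: 42.8
[-69.4  21. ] [554.12596225  -8.13383129 192.88596828] [1.79774112e+02 9.40944864e-02 8.45266744e+01]
```

View pics/w8.png

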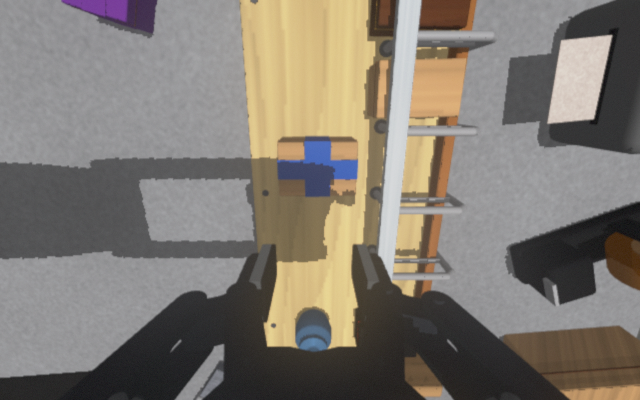

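```bash
python3 - <<'E'
from h import *
s=status.sense();print(rk(s['tool_pos']),s['tool_pos'],s['tcp_rot'])
d=viewer.snapshot('wrist');cv2.imwrite('pics/w9.png',d['img'][:,:,::-1])
i=d['img'][:,:,::-1];cv2.imwrite("pics/w9a.png",cv2.resize(i[115:215,250:470],None,fx=3.6,fy=3.6,interpolation=2))
E
```

```text
[-70.2  22.8] [553.4803678   -6.21833375 191.46495012] [1.79911385e+02 6.11938085e-03 8.45293244e+01]
```

View pics/w9a.png

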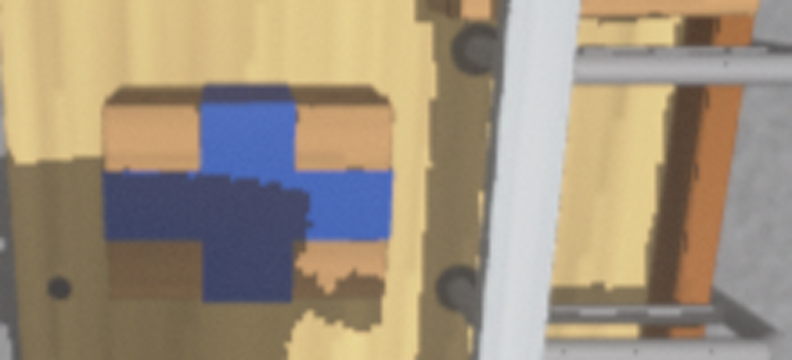

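```bash
python3 - <<'E'
from h import *
W=lambda u,v:np.array([250+u/3.6,115+v/3.6])
wc=wcam([553.5,-6.3,191.5],[179.95,0,84.6])
b=[(wc,(-40,28,46),W(104,102)),(wc,(40,28,46),W(391,101)),(wc,(40,-28,46),W(385,302)),(wc,(-40,-28,46),W(106,303))]
q,e=fitpose(b,9,[560,5,-.09]);print(rk(q),np.degrees(q[2]),e.round(1).tolist())
print('feet',rk(back(wc,W(477,48),10)),rk(back(wc,W(459,289),10)),'rail front',rk(back(wc,W(507,0),76)),rk(back(wc,W(480,355),76)),'hoop tops at rail rear?')
E
```

```text
[-64.2  39.5] -5.3455349206125 [[-1.1, 0.7], [0.7, 0.9], [-0.4, -0.8], [0.6, -1.1]]
feet [ 8.1 78.5] [ 8.  -0.4] rail front [-1.1 95.5] [-0.5  2.2] hoop tops at rail rear?
```

The box is at (−64, 39.5), square to the rack, and centred between the hoop feet at 78.5 and −0.4. Turn the tool 90° so the fingers lie along the row.

```bash
python3 -m crank '{"slide":[[0,0,0],[0,0,0],[0,0,0],[0,0,0],[0,0,0],[0,0,0],[0,0,0],[0,0,0]],"twist":[0.14,0.14,0.14,0.14,0.14,0.14,0.14,0.14]}' 0.58
python3 -m crank '{"slide":[[0,0,0],[0,0,0],[0,0,0],[0,0,0],[0,0,0],[0,0,0]],"twist":[0.14,0.14,0.14,0.03,0,0]}'
python3 -c "
from h import *
s=status.sense();print(rk(s['tool_pos']),s['joint_pos'],s['tcp_rot'],s['finger_gap'])"
```

```text
time: 10.05
tool_pos: [552.7, -3.3, 189.5]
tcp_rot: [-179.9, 0.1, 20.3]
ft_force: [1.1, -0.3, -0.3]
finger_gap: 35.6
time: 10.65
tool_pos: [552.8, -4.0, 189.9]
tcp_rot: [-180.0, 0.1, -5.1]
ft_force: [0.1, 0.6, -0.0]
finger_gap: 35.7
[-71.1  24.9] [-5.74029960e+00  1.56185784e+00  9.58406802e+01  1.45184563e-02
  8.26736917e+01  8.93898542e+01] [-1.79984792e+02  7.60723305e-02 -5.13200473e+00] 35.716670634830365
```

```bash
python3 -m crank '{"slide":[[-0.03,-0.007,0],[-0.03,-0.007,0.02],[0,0,0.045],[0,0,0.045],[0,0,0.035],[0,0,0.015],[0,0,0.005],[0,0,0]],"twist":[0,0,0,0,0,0,0,0]}'
python3 - <<'E'
from h import *
s=status.sense();print(rk(s['tool_pos']),s['tool_pos'],s['tcp_rot'],s['ft_force'])
for n in('wrist','side'):
    d=viewer.snapshot(n);cv2.imwrite(f'pics/{n}10.png',d['img'][:,:,::-1])
i=cv2.imread("pics/side10.png");cv2.imwrite("pics/d10.png",cv2.resize(i[125:285,285:435],None,fx=3.7,fy=3.7,interpolation=2))
E
```

```text
time: 11.45
tool_pos: [494.2, 14.5, 25.1]
tcp_rot: [-180.0, 0.1, -5.2]
ft_force: [0.1, 0.3, 0.4]
finger_gap: 36.0
[-131.1   38.1] [494.16717235  14.53871807  25.14348235] [-1.79997539e+02  8.08499740e-02 -5.23200456e+00] [0.09353565 0.27079237 0.39669926]
```

View pics/wrist10.png

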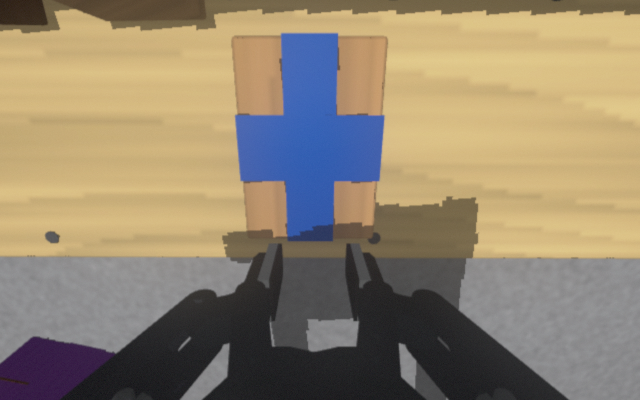

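View pics/d10.png

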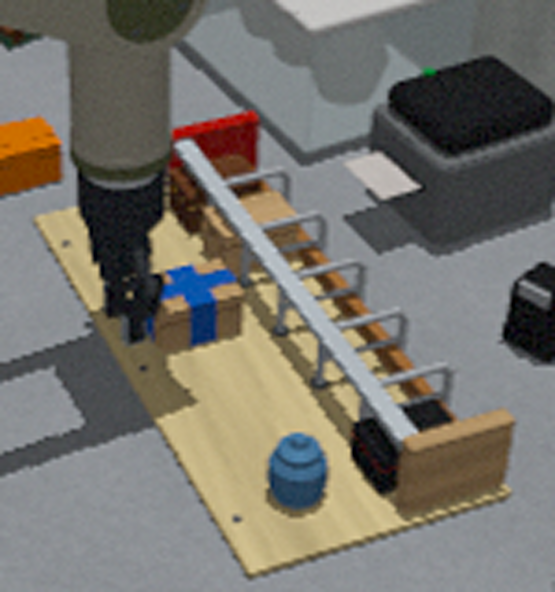

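Fingers are centred on the box face (312 vs 311 px). Push in halfway, then check.

```bash
python3 -m crank '{"slide":[[0.007,0,0],[0.007,0,0],[0.008,0,0],[0.010,0,0],[0.010,0,0],[0.010,0,0],[0.008,0,0],[0.004,0,0]],"twist":[0,0,0,0,0,0,0,0]}'
python3 -m crank '{"slide":[[0,0,0]],"twist":[0]}'
python3 - <<'E'
from h import *
s=status.sense();print(rk(s['tool_pos']),s['tool_pos'],s['tcp_rot'],s['ft_force'])
for n in('wrist','scene'):
    d=viewer.snapshot(n);cv2.imwrite(f'pics/{n}11.png',d['img'][:,:,::-1])
i=cv2.imread("pics/scene11.png");cv2.imwrite("pics/s11.png",cv2.resize(i[175:285,230:420],None,fx=4.2,fy=4.2,interpolation=2))
E
```

```text
time: 12.35
tool_pos: [559.3, 8.2, 25.6]
tcp_rot: [-180.0, -0.0, -5.3]
ft_force: [-1.5, 0.2, 0.4]
finger_gap: 36.0
time: 12.45
tool_pos: [559.0, 8.2, 25.6]
tcp_rot: [-180.0, -0.0, -5.3]
ft_force: [0.6, -0.3, -0.4]
finger_gap: 35.7
[-66.   37.7] [559.00519248   8.2299019   25.58324469] [-1.79999140e+02 -1.92433423e-02 -5.28692156e+00] [ 0.60521654 -0.31246884 -0.41668008]
```

View pics/wrist11.png

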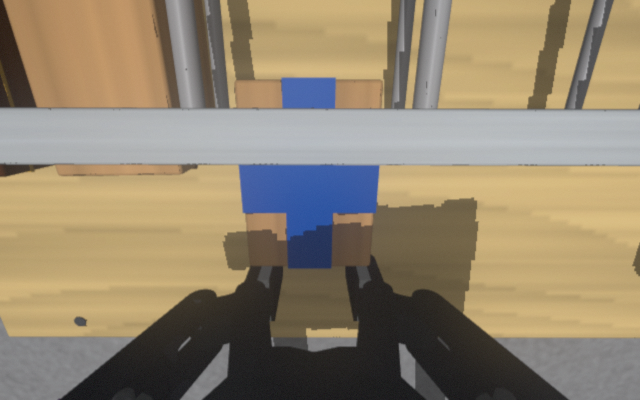

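View pics/s11.png

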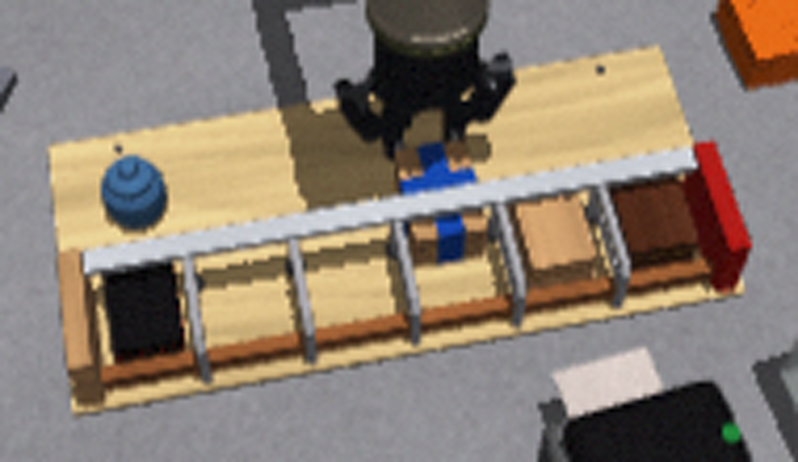

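It is entering the third gap cleanly, between both hoops. Continue toward the stop.

```bash
python3 -m crank '{"slide":[[0.006,0,0],[0.008,0,0],[0.008,0,0],[0.008,0,0],[0.006,0,0],[0.004,0,0],[0.002,0,0],[0,0,0]],"twist":[0,0,0,0,0,0,0,0]}'
python3 -m crank '{"slide":[[0.001,0,0],[0.001,0,0],[0.001,0,0],[0,0,0]],"twist":[0,0,0,0]}'
python3 -c "
from h import *
s=status.sense();print(rk(s['tool_pos']),s['ft_force'])"
```

```text
time: 13.35
tool_pos: [600.5, 4.4, 25.7]
tcp_rot: [-180.0, -0.0, -5.3]
ft_force: [0.7, 0.3, 0.3]
finger_gap: 35.9
time: 13.75
tool_pos: [603.2, 4.2, 25.6]
tcp_rot: [-180.0, -0.0, -5.3]
ft_force: [-0.6, -0.6, -0.2]
finger_gap: 35.9
[-21.6  37.7] [-0.59545637 -0.58462144 -0.17881391]
```

```bash
python3 -m crank '{"slide":[[0.001,0,0],[0.001,0,0],[0,0,0]],"twist":[0,0,0]}'
python3 -m crank '{"slide":[[0.001,0,0],[0,0,0]],"twist":[0,0]}'
python3 -c "
from h import *
s=status.sense();print(rk(s['tool_pos']),s['ft_force'])"
```

```text
time: 14.05
tool_pos: [603.4, 4.1, 25.4]
tcp_rot: [180.0, 0.2, -5.3]
ft_force: [-10.7, 0.1, 7.3]
finger_gap: 35.7
time: 14.25
tool_pos: [603.4, 4.2, 25.2]
tcp_rot: [180.0, 0.4, -5.3]
ft_force: [-15.1, 0.9, 9.7]
finger_gap: 36.0
[-21.4  37.7] [-15.05617109   0.86943592   9.71070433]
```

Firm contact: 15 N and no more travel. Relieve the pressure, back away and inspect.

```bash
python3 -m crank '{"slide":[[-0.004,0,0],[-0.01,0,0],[-0.02,0,0],[-0.03,0,0],[-0.03,0,0],[0,0,-0.04],[0,0,-0.04],[0,0,0]],"twist":[0,0,0,0,0,0,0,0]}'
python3 -m crank '{"slide":[[0,0,-0.03],[0.04,0,-0.03],[0,0,0],[0,0,0]],"twist":[0,0,0,0]}'
python3 - <<'E'
from h import *
s=status.sense();print(rk(s['tool_pos']),s['tool_pos'],s['tcp_rot'],s['ft_force'])
for n in('wrist','scene','side'):
    d=viewer.snapshot(n);cv2.imwrite(f'pics/{n}12.png',d['img'][:,:,::-1])
i=cv2.imread("pics/scene12.png");cv2.imwrite("pics/s12.png",cv2.resize(i[175:285,230:420],None,fx=4.2,fy=4.2,interpolation=2))
i=cv2.imread("pics/side12.png");cv2.imwrite("pics/d12.png",cv2.resize(i[145:285,285:435],None,fx=4.2,fy=4.2,interpolation=2))
E
```

```text
time: 15.05
tool_pos: [516.4, 12.3, 112.1]
tcp_rot: [-180.0, -0.6, -5.3]
ft_force: [0.1, 0.5, -0.6]
finger_gap: 35.8
time: 15.45
tool_pos: [553.4, 8.7, 166.4]
tcp_rot: [-180.0, -0.1, -5.3]
ft_force: [-0.7, 0.4, -0.9]
finger_gap: 35.9
[-71.6  37.7] [553.3829708    8.70980683 166.35492623] [-1.79996492e+02 -1.33575259e-01 -5.29356731e+00] [-0.68574911  0.41464606 -0.92243319]
```

View pics/wrist12.png

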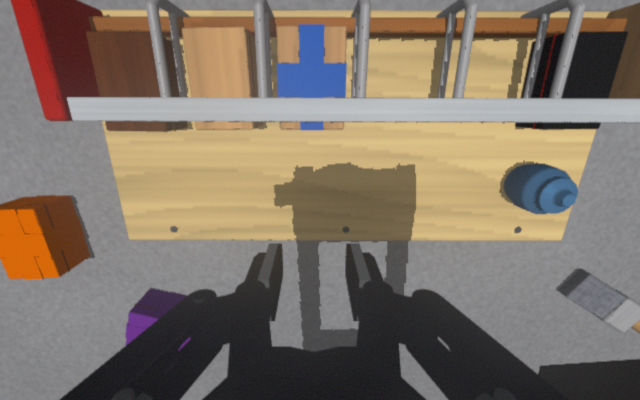

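View pics/s12.png

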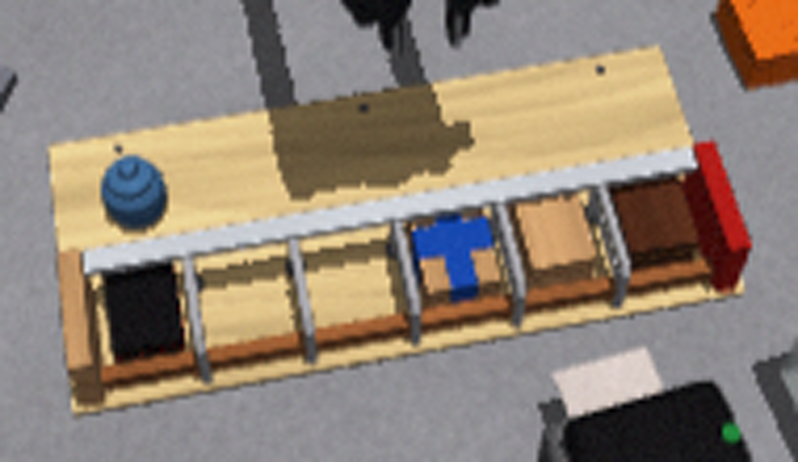

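View pics/d12.png

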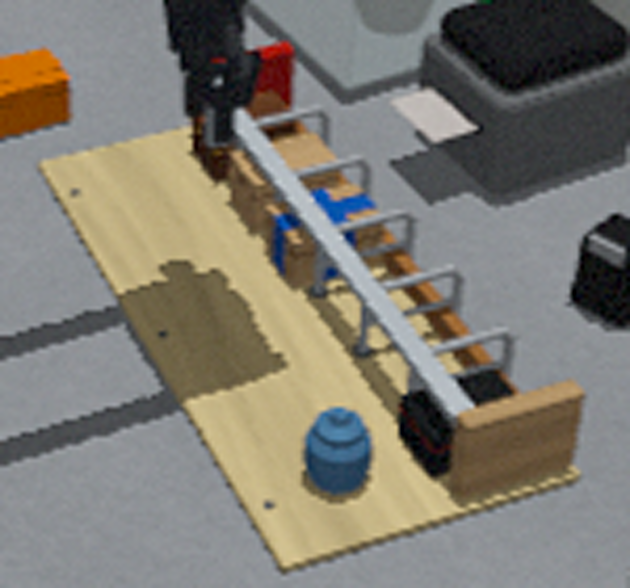

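```bash
python3 - <<'E'
import cv2
a=cv2.imread("pics/wrist12.png")[10:140,170:370];cv2.imwrite("pics/w12a.png",cv2.resize(a,None,fx=4,fy=4,interpolation=2))
b=cv2.imread("pics/scene12.png")[215:255,320:390];cv2.imwrite("pics/s12a.png",cv2.resize(b,None,fx=10,fy=10,interpolation=2))
E
```

```text
(no output)
```

View pics/w12a.png

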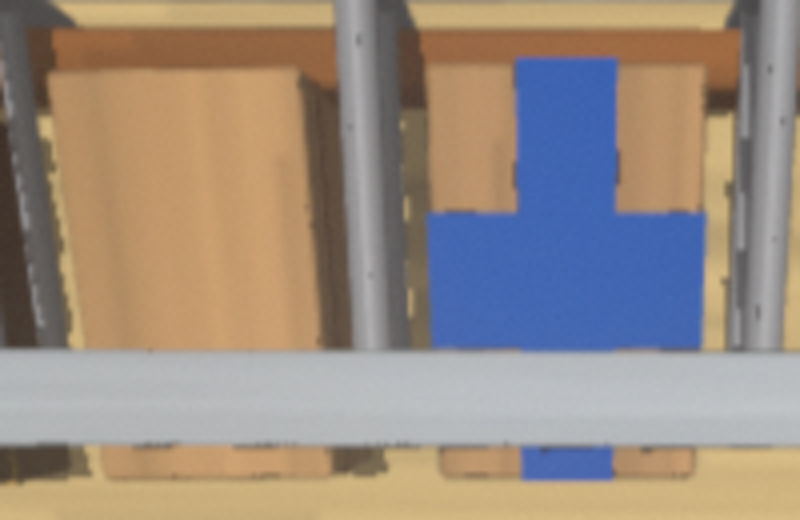

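View pics/s12a.png

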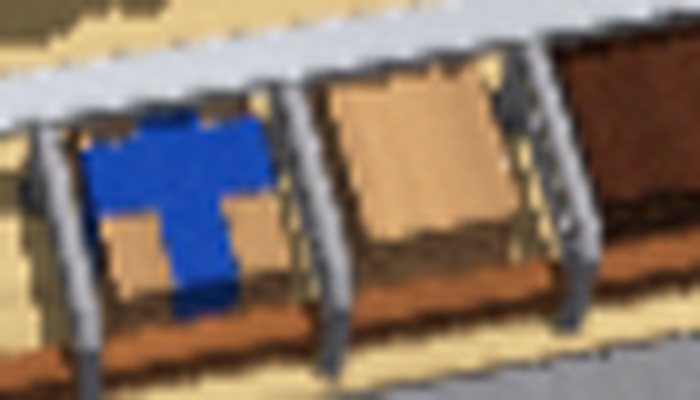

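```bash
python3 - <<'E'
from h import *
wc=wcam([553.4,8.7,166.4],[180,-.1,-5.3])
W=lambda u,v:(170+u/4,10+v/4)
for n,u,v,z in(('band back',470,64,55),('pale back',180,69,59),('band front',480,476,9),('band front',650,476,9),('pale front',200,477,9),('rail front',300,444,76),('stop top front',250,95,31),('rail rear',300,350,76),('band L',430,100,55),('band R',705,100,55)):
    print(n,rk(back(wc,W(u,v),z)))
E
```

```text
band back [69.1 57.2]
pale back [ 67.4 113.3]
band front [-14.   61.2]
band front [-14.   17.2]
pale front [-14.2 133.9]
rail front [-2.1 91.5]
stop top front [ 68.6 107.2]
rail rear [15.6 90.1]
band L [62.8 65.4]
band R [62.7 10.6]
```

After correcting for the rail reading 2 mm low, the box's back face is at x ≈ 71 against the stop at 72. It sits between y ≈ 11 and 65, inside gap 3. The final finger position also matches a front 8 mm proud. Neighbours and jar look unmoved, so I'll hand in.

```bash
python3 -c "
from bench import hand_in
print(hand_in())"
```

```text
the job is handed in; nothing more can be done
None
```

The blue-banded box is in the third gap from the red end, pushed up against the back stop, and the job is handed in at about 15.6 s of the 64 s allowed.

- **Counting off:** I ran the shut fingertips along the top of the rail with 5–6 N of contact. The readings were at the first, second and third gaps (y ≈ 195, 114 and 40 mm). I lifted off at the third and went no farther.
- **Pushing:** The half-open fingers slid the box along the ledge until it was square to the rack at y ≈ 39.5 mm. I then turned the tool and pushed the box in. It stopped moving at about 15 N, with the fingers about where a fully home box would put them.
- **Last checks:** From the final wrist picture, the box spans y ≈ 11 to 65 mm, inside the gap. Its back is at x ≈ 71 mm against the stop at 72, after correcting for the rail reading about 2 mm low. The other boxes and the jar look unmoved by eye, and the arm was clear of everything.
- **What disagreed:**
  - The front bottom edge read x ≈ −14 mm raw (−12 corrected), where a fully home box gives −8.
  - It read level with the plain pale box's front, where 2 mm farther out was expected.
  - I put both down to camera error and relied on the solid stop under force.

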